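# Line up the can capacitors by height on the test rail

### The job

The four can capacitors salvaged from a power supply are to be tested in order of height. Stand them upright in a row on the rail, one centred on each round pad, with the shortest on the pad next to the upright stop plate and each next one taller, so that the tallest is farthest from the stop. Do not tip any capacitor over on the way, and leave the solder reel among them standing where it is.

Things in the scene. Friction and masses are not known exactly. Their poses are not given: they have to be found in the camera images.
- cap1: the shortest of four dark-sleeved round can capacitors, loose, standing upright on the bench: diameter 40 mm, can height 45 mm, with a grey top and two small metal terminals (5 mm more) on it; all four differ only in height (45, 60, 75, 90 mm) and weight (about 60 g here). Origin: centre of its underside; z up along the can.
- cap2: the second shortest of four dark-sleeved round can capacitors, loose, standing upright on the bench: diameter 40 mm, can height 60 mm, with a grey top and two small metal terminals (5 mm more) on it; all four differ only in height (45, 60, 75, 90 mm) and weight (about 95 g here). Origin: centre of its underside; z up along the can.
- cap3: the second tallest of four dark-sleeved round can capacitors, loose, standing upright on the bench: diameter 40 mm, can height 75 mm, with a grey top and two small metal terminals (5 mm more) on it; all four differ only in height (45, 60, 75, 90 mm) and weight (about 130 g here). Origin: centre of its underside; z up along the can.
- cap4: the tallest of four dark-sleeved round can capacitors, loose, standing upright on the bench: diameter 40 mm, can height 90 mm, with a grey top and two small metal terminals (5 mm more) on it; all four differ only in height (45, 60, 75, 90 mm) and weight (about 165 g here). Origin: centre of its underside; z up along the can.
- pad1: pad number 1 counted from the rail's stop: a flat black round rubber pad with a small white dot at its centre, 56 mm across, 3 mm thick, fixed on top of the rail. Pads are 68 to 92 mm apart along the rail. Origin: centre of its underside (10 mm above the bench), so a can on it stands 3 mm above this origin. z up.
- pad2: pad number 2 counted from the rail's stop: a flat black round rubber pad with a small white dot at its centre, 56 mm across, 3 mm thick, fixed on top of the rail. Pads are 68 to 92 mm apart along the rail. Origin: centre of its underside (10 mm above the bench), so a can on it stands 3 mm above this origin. z up.
- pad3: pad number 3 counted from the rail's stop: a flat black round rubber pad with a small white dot at its centre, 56 mm across, 3 mm thick, fixed on top of the rail. Pads are 68 to 92 mm apart along the rail. Origin: centre of its underside (10 mm above the bench), so a can on it stands 3 mm above this origin. z up.
- pad4: pad number 4 counted from the rail's stop: a flat black round rubber pad with a small white dot at its centre, 56 mm across, 3 mm thick, fixed on top of the rail. Pads are 68 to 92 mm apart along the rail. Origin: centre of its underside (10 mm above the bench), so a can on it stands 3 mm above this origin. z up.
- rail: flat aluminium rail fixed on the bench, 350 mm long, 66 mm wide, 10 mm high, with four round pads in a row on it and, at one end only, an upright dark steel stop plate (66 mm wide, 12 mm thick, its top 50 mm above the bench). Origin: middle of its underside; x runs along the rail away from the stop (the stop is at x = -169 mm), z up. It may lie in any direction.
- spool: reel of solder standing on end among the capacitors, not to be moved: bright metal barrel between two green flanges of 52 mm diameter, 52 mm high, about 250 g. Origin: centre of its underside.
There are look-alikes about, which are no part of the job. What is shaped like the cap3 but orange is not meant.

How it is judged:
By the outcome, as a careful person would: the job done as asked, in the order asked, and still so for the second after the job is handed in, with the robot touching nothing.
It also fails if it takes over 120 s, if anything falls off the work surface, if the arm or the gripper's body presses on something with over 40 N, if the wrist force passes 120 N, or if a joint passes its speed limit or range.

### The arm

A 6-joint arm with a two-finger parallel gripper is mounted at the origin on the work surface. World frame = base frame: x ahead of the robot, y to its left, z up, the work surface at z = 0. Lengths are in m, angles in rad, forces in N, time in s.
With the tool pointing down it reaches from about 0.375 to 0.975 m from the base axis. Payload 3.8 kg.
Tool frame: the origin (TCP) lies between the finger pads; the fingertips stand 8 mm ahead of it and the grasp point (between the pads) lies 11 mm behind it; z points along the fingers, y is the direction in which the jaws open and shut (so a half turn about z gives the same grasp; the last joint's range is limited). The gripper opens to 85 mm and grips with 20 to 120 N. Pads are 22 mm wide; open, the fingers measure 114 mm over their backs; the gripper's body (76 mm by 85 mm) begins 54 mm behind the grasp point. The pads swing forward as they close: fully open they stand 13 mm farther back than shut.
Start: joints at [1.229, 0.264, 1.604, -0, 1.274, -0.037], TCP at [0.203, 0.644, 0.239] pointing down, gripper open.
Joint ranges: [-2.63, 2.63], [-0.94, 2.18], [0.31, 2.57], [-1.31, 4.45], [0, 2.66], [-2.55, 2.55]. Speed limits (rad/s): [2.57, 2.57, 3.14, 3.14, 3.14, 3.14].

### API

Orientations are given as a unit quaternion [w, x, y, z].
In Python, from rig import robot gives the robot as it stands. Calls block until the motion is done:
- robot.move_to(position, orientation): joint-space move of the TCP to a pose.
- robot.move_straight(position, frame=None, velocity=0.15, contact_N=None): straight line of the TCP; frame=None keeps the orientation; velocity is the mean speed in m/s. With contact_N (N) it stops when the force on the tool has changed by that much, and returns True; else False.
- robot.movej(angles): joint-space move.
- robot.release() and robot.gripper_close(newtons=None): open the fingers fully, or close them until they stop; newtons is the grip in N (None keeps the last).
- robot.dwell(seconds).
- robot.solve_ik(position, orientation): joint angles nearest the present ones, or None.
- robot.snapshot(name): name is "scene" or "side" or "wrist"; returns the picture (400x640x3 uint8, red, green, blue); there is no depth.
- robot.camera_model(name): a dict with "intrinsics" (3x3 intrinsics, pixels), "eye" and "rotation" of the camera in the world. Camera axes: x right, y down, z forward; pixel columns grow to the right and rows downward; lengths in m; the calibration is good to about 2 mm. A picture is of the moment at which its call begins: read the wrist's pose just before it. camera_model takes no time and is no camera call; for the wrist camera it gives the pose at the moment of the call.
A pose or a line that the arm cannot do raises robot.PlanningError and nothing moves.
- robot.close_job(): hands the job in, once; it reports no verdict.
Trained networks look in the newest picture that a camera, given by its name, has taken for a name from the list of things; names that differ only in an ending like _2 or _b are one class to them, and where a whole thing is asked for, a point or a joint stands for the part that bears it (a point fixed in the world has none). Each returns a list of dicts, best first, with "conf" (0 to 1); they miss things now and then, are a little off and sometimes report something else, mostly with a low value. They report only what shows in the picture. A call takes as long as a camera call. They do not tell look-alikes from the thing itself.
- robot.regions_of(target, camera): "pixels" (400x640 bool, what is visible of it) and "extent" ([centre column, centre row, width, height] in pixels, round what is visible of it).
Readings, each from a call of its own:
- robot.get_time(): time.
- robot.get_joint_pos(): joint angles.
- robot.get_qd(): joint speeds.
- robot.get_effort(): joint torques, N m.
- robot.get_tool_pos(): TCP position.
- robot.get_ee_rot(): TCP orientation.
- robot.get_ft_force(): force on the tool from outside, world axes, zero at the start.
- robot.get_ft_torque(): the same for the moment, N m.
- robot.get_opening(): opening from 0.0 (shut) to 1.0 (fully open).
Only numpy, scipy, OpenCV 4.12 (cv2) and the standard library are available. Lean on these libraries where they do the work, as an engineer would, in place of code of your own. Each camera call takes 0.05 s, during which the arm holds its last target. There are 200 camera calls.

## Working session

There is one attempt and no reset: what is moved stays moved. The work goes in short steps, each a Python script; the robot and the scene stay as the last script left them, time stands still between calls to the robot, and variables do not carry over. Pictures are saved under pics/ and viewed, about 12 in all and at most 16, crops included, and the job is handed in when it is done.

```bash
mkdir -p pics; python3 - <<'E'
from rig import robot
import cv2,numpy as np
for n in("scene","side"):
    im=robot.snapshot(n); cv2.imwrite(f"pics/{n}0.png",im[...,::-1])
    m=robot.camera_model(n); print(n,np.round(m["intrinsics"],1).tolist(),np.round(m["eye"],3),np.round(m["rotation"],3).tolist())
    for t in("cap1","cap2","cap3","cap4","pad1","rail","spool"):
        print(t,[(round(d["conf"],2),np.round(d["extent"]).astype(int).tolist()) for d in robot.regions_of(t,n)])
print(robot.get_time(),robot.get_ee_rot())
m=robot.camera_model("wrist");print(np.round(m["eye"],3),np.round(m["rotation"],3).tolist(),m["intrinsics"])
E
```

```text
scene [[453.3, 0.0, 320.7], [0.0, 453.3, 202.1], [0.0, 0.0, 1.0]] [ 0.886 -0.598  0.79 ] [-0.331, 0.899, 0.268, -0.103]
cap1 [(0.98, [259, 275, 23, 37]), (0.96, [248, 330, 21, 30]), (0.94, [274, 215, 18, 45]), (0.85, [205, 273, 27, 32]), (0.7, [178, 316, 26, 38])]
cap2 [(0.98, [259, 275, 23, 37]), (0.96, [248, 330, 21, 30]), (0.94, [274, 215, 18, 45]), (0.85, [205, 273, 27, 32]), (0.7, [178, 316, 26, 38])]
cap3 [(0.98, [259, 275, 23, 37]), (0.96, [248, 330, 21, 30]), (0.94, [274, 215, 18, 45]), (0.85, [205, 273, 27, 32]), (0.7, [178, 316, 26, 38])]
cap4 [(0.98, [259, 275, 23, 37]), (0.96, [248, 330, 21, 30]), (0.94, [274, 215, 18, 45]), (0.85, [205, 273, 27, 32]), (0.7, [178, 316, 26, 38])]
pad1 [(0.82, [356, 123, 19, 16]), (0.76, [387, 160, 21, 16]), (0.75, [275, 215, 16, 42]), (0.64, [406, 181, 25, 16]), (0.57, [370, 140, 19, 12])]
rail [(0.7, [383, 148, 96, 110])]
spool [(0.71, [315, 259, 25, 37]), (0.67, [387, 150, 96, 110])]
side [[371.9, 0.0, 317.4], [0.0, 371.9, 197.4], [0.0, 0.0, 1.0]] [0.349 0.607 0.672] [0.058, -0.115, 0.905, -0.406]
cap1 [(0.98, [349, 182, 14, 34]), (0.67,
[... 300 characters left out ...]
52, 16, 23]), (0.61, [369, 129, 14, 25]), (0.53, [339, 158, 16, 25]), (0.46, [329, 138, 14, 20])]
cap4 [(0.98, [349, 182, 14, 34]), (0.67, [370, 152, 16, 23]), (0.61, [369, 129, 14, 25]), (0.53, [339, 158, 16, 25]), (0.46, [329, 138, 14, 20])]
pad1 [(0.9, [247, 259, 24, 24]), (0.86, [269, 275, 23, 25]), (0.6, [296, 299, 28, 26]), (0.58, [325, 325, 30, 25]), (0.44, [338, 155, 20, 25])]
rail [(0.76, [289, 295, 133, 118])]
spool [(0.64, [304, 174, 16, 24])]
0.8 [3.40041906e-06 1.51805443e-01 9.88410394e-01 2.99754872e-05]
[0.125 0.668 0.374] [0.127, 0.796, 0.584, 0.094] [[292.96314553   0.         323.83636268]
 [  0.         292.96314553 202.46911974]
 [  0.           0.           1.        ]]
```

View pics/scene0.png

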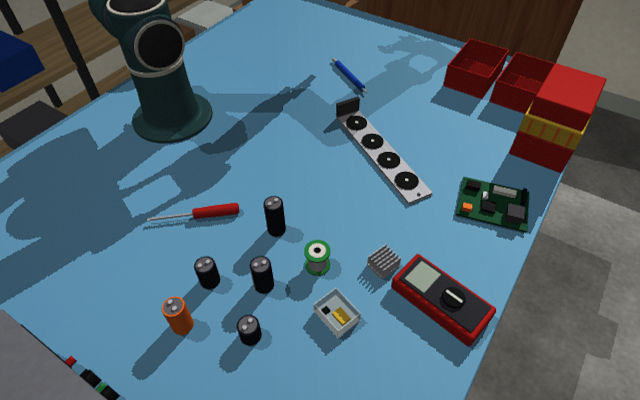

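View pics/side0.png

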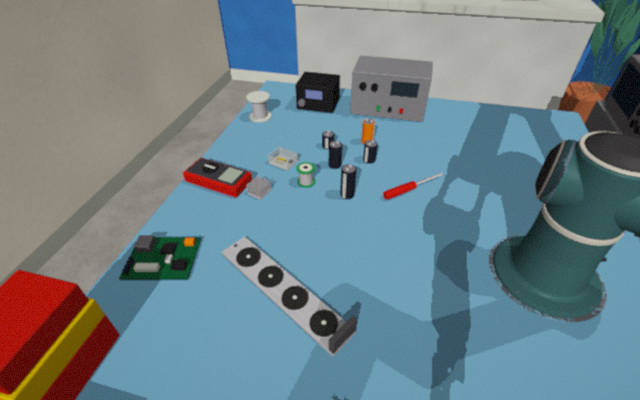

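Scene picture: dark cans at (274,215) tall, (259,275), (205,273) and (248,330). The orange look-alike is at (178,316) and the reel at (317,257). Rail stop is at (347,107), and the pads run from (356,122) to (406,181). Next: fit cylinders to the masks and triangulate the pads.

```bash
cat > h.py <<'E'
from rig import robot
import cv2,numpy as np
from scipy.spatial.transform import Rotation as R
from scipy.optimize import minimize
def cam(n):
    m=robot.camera_model(n); q=np.array(m["rotation"],float)
    return np.array(m["intrinsics"]),np.array(m["eye"]),(R.from_quat(q[[1,2,3,0]]).as_matrix() if q.size==4 else q)
def proj(c,P):
    K,e,M=c; p=(np.atleast_2d(P)-e)@M@K.T; return p[:,:2]/p[:,2:]
def ray(c,uv,z):
    K,e,M=c; d=M@np.linalg.solve(K,[uv[0],uv[1],1]); return e+d*(z-e[2])/d[2]
A=np.linspace(0,2*np.pi,40,endpoint=False)
def hull(c,x,y,h,r=.02,z0=0):
    P=np.concatenate([np.c_[x+r*np.cos(A),y+r*np.sin(A),0*A+z] for z in(z0,z0+h)])
    return cv2.convexHull(proj(c,P).astype(np.float32))[:,0]
def ext(c,*a,**k):
    p=hull(c,*a,**k); return np.r_[p.min(0),p.max(0)]
def box(d):
    ys,xs=np.nonzero(d["pixels"]); return np.array([xs.min(),ys.min(),xs.max()+1,ys.max()+1])
def regs(t,n,cmin=.4): return [d for d in robot.regions_of(t,n) if d["conf"]>cmin]
def down(yaw): # tool down, jaw axis (tool y) at world angle yaw (mod pi)
    x=[np.sin(yaw),-np.cos(yaw),0]; y=[np.cos(yaw),np.sin(yaw),0]
    q=R.from_matrix(np.c_[x,y,np.cross(x,y)]).as_quat(); return q[[3,0,1,2]]
E
python3 - <<'E'
from h import *
C={n:cam(n) for n in("scene","side")}
for n in C: robot.snapshot(n)
B={n:[box(d) for d in regs("cap1",n)] for n in C}
for b in B["scene"]:
    best=[]
    for h in(.048,.063,.078,.093):
        x0=ray(C["scene"],((b[0]+b[2])/2,(b[1]+b[3])/2),h/2)[:2]
        f=lambda p:np.abs(ext(C["scene"],p[0],p[1],h)-b).sum()
        r=minimize(f,x0,method="Nelder-Mead",options=dict(xatol=1e-4,initial_simplex=x0+np.array([[0,0],[.02,0],[0,.02]])))
        s=min(np.abs(ext(C["side"],*r.x,h)-o).sum() for o in B["side"])
        best.append((h,np.round(r.x,3).tolist(),round(r.fun,1),round(s,1)))
    print(b,best)
for n in C:
    for d in regs("pad1",n):
        e=d["extent"]; print(n,round(d["conf"],2),np.round(e),np.round(ray(C[n],e[:2],.013),3))
    for d in regs("spool",n): print("spool",n,np.round(ray(C[n],d["extent"][:2],.026),3))
E
```

```text
[161 297 194 335] [(0.048, [0.453, -0.433], np.float64(9.9), np.float64(12.7)), (0.063, [0.457, -0.43], np.float64(3.6), np.float64(7.1)), (0.078, [0.46, -0.428], np.float64(2.7), np.float64(3.2)), (0.093, [0.464, -0.426], np.float64(9.2), np.float64(7.1))]
[237 315 262 346] [(0.048, [0.58, -0.374], np.float64(2.4), np.float64(2.4)), (0.063, [0.582, -0.373], np.float64(7.5), np.float64(7.3)), (0.078, [0.584, -0.372], np.float64(12.8), np.float64(12.8)), (0.093, [0.586, -0.371], np.float64(18.2), np.float64(18.4))]
[194 257 220 290] [(0.048, [0.437, -0.332], np.float64(3.0), np.float64(4.9)), (0.063, [0.44, -0.33], np.float64(3.0), np.float64(2.8)), (0.078, [0.443, -0.328], np.float64(9.1), np.float64(7.2)), (0.093, [0.445, -0.326], np.float64(15.3), np.float64(12.7))]
[250 257 274 294] [(0.048, [0.533, -0.28], np.float64(7.0), np.float64(10.3)), (0.063, [0.531, -0.275], np.float64(2.1), np.float64(6.3)), (0.078, [0.536, -0.278], np.float64(3.6), np.float64(2.6)), (0.093, [0.537, -0.277], np.float64(9.1), np.float64(7.2))]
[263 196 286 237] [(0.048, [0.468, -0.157], np.float64(14.9), np.float64(15.3)), (0.063, [0.469, -0.157], np.float64(9.6), np.float64(10.2)), (0.078, [0.471, -0.156], np.float64(4.2), np.float64(4.9)), (0.093, [0.474, -0.158], np.float64(1.7), np.float64(4.9))]
scene 0.88 [405. 182.  24.  20.] [0.646 0.113 0.013]
scene 0.78 [386. 159.  26.  16.] [0.573 0.159 0.013]
scene 0.72 [357. 124.  24.  15.] [0.445 0.233 0.013]
scene 0.68 [373. 142.  18.  13.] [0.516 0.195 0.013]
spool scene [ 0.596 -0.189  0.026]
spool scene [0.654 0.101 0.026]
spool scene [ 0.579 -0.375  0.026]
side 0.96 [247. 257.  25.  26.] [0.648 0.126 0.013]
side 0.76 [325. 324.  30.  25.] [0.437 0.243 0.013]
side 0.69 [294. 297.  26.  26.] [0.512 0.201 0.013]
side 0.66 [271. 276.  24.  24.] [0.578 0.162 0.013]
spool side [ 0.598 -0.191  0.026]
```

```bash
python3 - <<'E'
from h import *
ya=np.arctan2(.237-.12,.44-.649)+np.pi/2
for nm,p,yaw,t in(("rail",(.545,.18,.28),ya,"pad1"),("caps",(.52,-.27,.30),0.45,"cap1")):
    for k in(0,np.pi):
        q=robot.solve_ik(p,down(yaw+k)); print(nm,k,None if q is None else np.round(q,2))
    yy=min((yaw,yaw+np.pi),key=lambda a:abs((robot.solve_ik(p,down(a)) or [9]*6)[5]) if robot.solve_ik(p,down(a)) is not None else 99) if False else None
    qs=[q for k in(0,np.pi) if (q:=robot.solve_ik(p,down(yaw+k))) is not None]
    robot.movej(min(qs,key=lambda q:abs(q[5])))
    c=cam("wrist"); im=robot.snapshot("wrist"); cv2.imwrite(f"pics/w_{nm}.png",im[...,::-1])
    print(c[1].round(3),c[2][:,2].round(2))
    for d in regs(t,"wrist",.3): print(round(d["conf"],2),np.round(d["extent"]),np.round(ray(c,d["extent"][:2],.013),3))
    np.savez(f"w_{nm}.npz",K=c[0],e=c[1],M=c[2])
print(robot.get_time())
E
```

```text
rail 0 None
rail 3.141592653589793 NoneTraceback (most recent call last):
  File "<stdin>", line 8, in <module>
ValueError: min() iterable argument is empty
```

```bash
python3 -c "
import cv2
a=[cv2.resize(cv2.imread(f'pics/w_{n}.png'),(480,300)) for n in('rail','caps')]
cv2.imwrite('pics/w2.png',cv2.vconcat(a))"
```

```text
[ WARN:0@0.040] global loadsave.cpp:275 findDecoder imread_('pics/w_rail.png'): can't open/read file: check file path/integrity
Traceback (most recent call last):
cv2.error: OpenCV(4.12.0) /io/opencv/modules/imgproc/src/resize.cpp:4208: error: (-215:Assertion failed) !ssize.empty() in function 'resize'
```

The tool z axis came out pointing up: sign error in `down()`. Fixing it.

```bash
sed -i 's/x=\[np.sin(yaw),-np.cos(yaw),0\]/x=[-np.sin(yaw),np.cos(yaw),0]/' h.py
cat >> h.py <<'E'
def ik(p,yaw):
    qs=[(abs(q[5]),a,q) for a in(yaw,yaw+np.pi) if (q:=robot.solve_ik(p,down(a))) is not None]
    return min(qs,key=lambda t:t[0])[1:]
E
python3 - <<'E'
from h import *
ya=np.arctan2(.237-.12,.44-.649)+np.pi/2
for nm,p,yaw,t in(("rail",(.545,.18,.28),ya,"pad1"),("caps",(.52,-.27,.30),0.45,"cap1")):
    a,q=ik(p,yaw); print(nm,a,np.round(q,2)); robot.movej(q)
    c=cam("wrist"); im=robot.snapshot("wrist"); cv2.imwrite(f"pics/w_{nm}.png",im[...,::-1])
    print(c[1].round(3),c[2][:,2].round(2))
    for d in regs(t,"wrist",.3): print(round(d["conf"],2),np.round(d["extent"]),box(d),np.round(ray(c,d["extent"][:2],.013),3))
    np.savez(f"w_{nm}.npz",K=c[0],e=c[1],M=c[2])
print(robot.get_time())
a=[cv2.resize(cv2.imread(f'pics/w_{n}.png'),(480,300)) for n in('rail','caps')]
cv2.imwrite('pics/w2.png',cv2.vconcat(a))
E
```

```text
rail 7.343639020930347 [ 0.28  0.05  1.77 -0.    1.32 -0.78]
[0.474 0.22  0.414] [ 0.27 -0.15 -0.95]
0.87 [325. 139.  39.  48.] [304 118 345 161] [0.512 0.201 0.013]
0.76 [325.  73.  46.  49.] [302  49 347  97] [0.44  0.24  0.013]
0.71 [324. 194.  34.  40.] [305 175 343 213] [0.579 0.161 0.013]
0.63 [324. 244.  38.  34.] [306 226 341 259] [0.647 0.123 0.013]
caps 0.45 [-0.52  0.06  1.72 -0.    1.35 -0.97]
[ 0.485 -0.197  0.434] [ 0.14 -0.28 -0.95]
0.98 [330. 179.  28.  37.] [316 161 346 198] [ 0.537 -0.285  0.013]
0.84 [328. 244.  25.  38.] [316 226 342 261] [ 0.581 -0.381  0.013]
0.84 [238. 246.  42.  46.] [219 224 260 269] [ 0.454 -0.446  0.013]
0.8 [330.  66.  40.  42.] [312  43 348  87] [ 0.47  -0.149  0.013]
0.74 [250. 182.  36.  38.] [233 163 270 200] [ 0.433 -0.34   0.013]
5.125
```

View pics/w2.png

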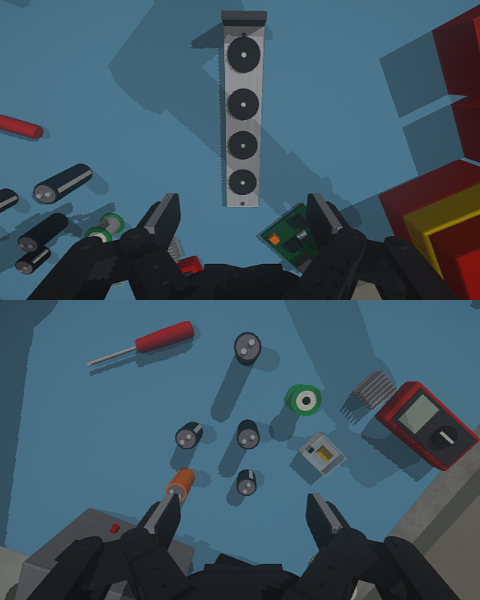

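The upper picture shows the rail, with the stop at the top and dots in column ~325 at rows ~72, 139, 194 and 243 of the full image. The lower one shows the four dark cans, the orange look-alike at (238,246) and the reel. Next: refine with the dots and cylinder fits, and take an identity crop.

```bash
python3 - <<'E'
from h import *
L=lambda n:(lambda z:(z["K"],z["e"],z["M"]))(np.load(f"w_{n}.npz"))
g=cv2.imread("pics/w_rail.png",0).astype(float); c=L("rail"); P=[]
for u,v in((325,72),(325,139),(324,194),(324,243)):
    w=g[v-10:v+11,u-10:u+11]; w=np.clip(w-w.max()*.6,0,None); ys,xs=np.mgrid[v-10:v+11,u-10:u+11]
    uv=((w*xs).sum()/w.sum()+.5,(w*ys).sum()/w.sum()+.5); P.append(ray(c,uv,.013)[:2]); print(np.round(uv,1),P[-1].round(4))
P=np.array(P); print(np.linalg.norm(np.diff(P,axis=0),axis=1))
c=L("caps"); Q=[]
for b,h in(((316,226,342,261),.048),((233,163,270,200),.063),((316,161,346,198),.078),((312,43,348,87),.093)):
    x0=ray(c,((b[0]+b[2])/2,(b[1]+b[3])/2),h/2)[:2]
    f=lambda p:np.abs(ext(c,p[0],p[1],h-.003)-b).sum()
    r=minimize(f,x0,method="Nelder-Mead",options=dict(xatol=1e-4,initial_simplex=x0+np.array([[0,0],[.02,0],[0,.02]])))
    Q.append(r.x);print(h,r.x.round(4),round(r.fun,1))
np.savez("pos.npz",P=P,Q=Q)
im=cv2.imread("pics/w_caps.png"); cv2.imwrite("pics/crop.png",cv2.resize(im[30:290,200:440],None,fx=2.3,fy=2.3,interpolation=cv2.INTER_CUBIC))
E
```

```text
[325.1  73.1] [0.4403 0.2405]
[324.6 139.5] [0.5117 0.1999]
[324.1 194.4] [0.5786 0.1617]
[323.6 243.9] [0.6464 0.123 ]
[0.08213834 0.07704636 0.07806609]
0.048 [ 0.5797 -0.3758] 2.4
0.063 [ 0.4383 -0.33  ] 1.9
0.078 [ 0.532  -0.2764] 5.4
0.093 [ 0.4718 -0.1556] 3.1
```

View pics/crop.png

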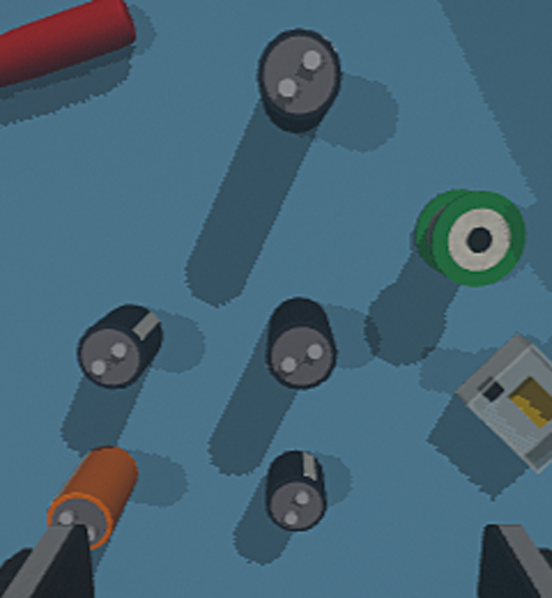

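The crop confirms four dark-sleeved cans, each with a grey top and two terminals. The shortest is at the bottom, then cap2 (left), cap3 (middle) and cap4 (top). The orange one is excluded, and the fits agree on heights. Starting with cap1.

```bash
cat > pp.py <<'E'
from h import *
D=np.load("pos.npz"); P=D["P"]
Q=(D["Q"]+np.array([[.580,-.374],[.440,-.330],[.536,-.278],[.474,-.158]]))/2
d=P[3]-P[0]; YP=np.arctan2(d[1],d[0])+np.pi/2
G=[.028,.038,.048,.058]; YK=np.deg2rad([25,-26,146,30])
def go(i):
    zg=G[i]-.011; zt=zg+.15
    a,q=ik((*Q[i],zt),YK[i]); robot.movej(q)
    robot.move_straight((*Q[i],zg),velocity=.12)
    robot.gripper_close(40); o=robot.get_opening()
    robot.move_straight((*Q[i],zt),velocity=.15); o2=robot.get_opening(); print("cap",i+1,"open",o,o2,"F",robot.get_ft_force())
    if o2<.3: return False
    a,q=ik((*P[i],zt),YP); robot.movej(q)
    robot.move_straight((*P[i],zg+.021),velocity=.15)
    hit=robot.move_straight((*P[i],zg+.0115),velocity=.02,contact_N=5)
    print("hit",hit,"bottom above pad",robot.get_tool_pos()[2]-zg-.013)
    robot.release(); robot.move_straight((*P[i],zt),velocity=.15); print("t",robot.get_time()); return True
E
python3 - <<'E'
from pp import *
print(go(0))
p=.5*(P[0]+P[3]); a,q=ik((*p,.28),YP); robot.movej(q)
c=cam("wrist"); cv2.imwrite("pics/a1.png",robot.snapshot("wrist")[...,::-1])
for d in regs("cap1","wrist"):
    if 290<d["extent"][0]<350 and d["extent"][1]<270:
        b=box(d); x0=P[0]; r=minimize(lambda p:np.abs(ext(c,p[0],p[1],.045,z0=.013)-b).sum(),x0,method="Nelder-Mead",options=dict(xatol=1e-4,initial_simplex=x0+np.array([[0,0],[.02,0],[0,.02]])))
        print(b,r.x,r.fun,r.x-P[0])
E
```

```text
cap 1 open 0.45460112867180713 0.45574853266336657 F [-0.31518614 -0.08458263 -0.51395529]
hit True bottom above pad 0.0005707667429774837
t 14.2
True
[302  56 347 100] [0.44584894 0.24205533] 12.882015228271484 [0.00557    0.00156215]
[308  52 343  92] [0.44021076 0.24014414] 1.9628753662109375 [-6.81759995e-05 -3.49042027e-04]
[295  18 355 279] [0.418217  0.2668223] 236.59750938415527 [-0.02206194  0.02632912]
```

View pics/a1.png

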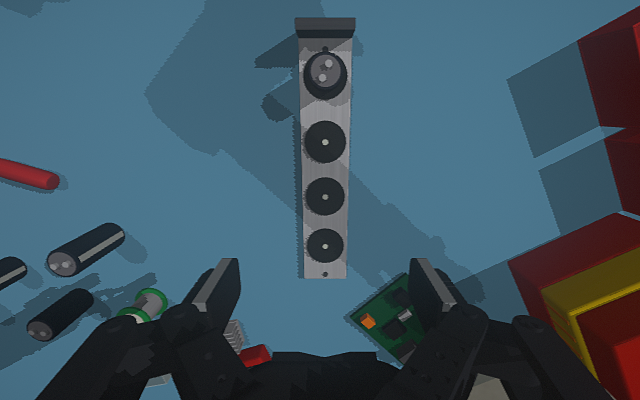

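cap1 stands upright and centred on pad 1 at (325,73), with fit error under 1 mm. Continuing with the other three.

```bash
python3 - <<'E'
from pp import *
for i in(1,2,3):
    if not go(i): break
p=.5*(P[0]+P[3]); a,q=ik((*p,.30),YP); robot.movej(q)
c=cam("wrist"); im=robot.snapshot("wrist"); cv2.imwrite("pics/a2.png",im[...,::-1])
for d in regs("cap1","wrist"):
    b=box(d)
    for i,h in enumerate((.045,.06,.075,.09)):
        r=minimize(lambda p:np.abs(ext(c,p[0],p[1],h,z0=.013)-b).sum(),P[i],method="Nelder-Mead",options=dict(xatol=1e-4,initial_simplex=P[i]+np.array([[0,0],[.02,0],[0,.02]])))
        if r.fun<10: print(i+1,b,round(d["conf"],2),r.fun.round(1),(1e3*(r.x-P[i])).round(1))
s=robot.snapshot("scene"); cv2.imwrite("pics/s2.png",s[...,::-1])
for d in regs("spool","scene"): print("spool",d["extent"],ray(cam("scene"),d["extent"][:2],.026))
print(robot.get_time())
E
```

```text
cap 2 open 0.4532600304424767 0.4593444452017227 F [ 0.06753809 -0.77780686 -1.1373479 ]
hit True bottom above pad 0.0005920034612240544
t 24.9333
cap 3 open 0.46014208137135076 0.4585020024426362 F [-0.25973484 -0.52973482 -2.15818351]
hit True bottom above pad 0.000560075541556208
t 34.3667
cap 4 open 0.45902492745207263 0.45853040152007724 F [ 0.25291311  0.08845886 -2.55047425]
hit True bottom above pad 0.0005582228119355211
t 42.9583
1 [309  54 341  91] 0.96 3.6 [ 0.2 -1.2]
2 [309  54 341  91] 0.96 6.8 [-68.5  39.5]
1 [309 179 340 223] 0.85 9.0 [139.2 -78.7]
2 [309 179 340 223] 0.85 3.8 [ 71.6 -41.6]
3 [309 179 340 223] 0.85 1.6 [-0.8 -0.7]
4 [309 179 340 223] 0.85 7.2 [-74.3  40.2]
3 [309 227 340 281] 0.77 5.7 [ 73.2 -42.3]
4 [309 227 340 281] 0.77 1.5 [-3.   1.4]
1 [309 124 340 160] 0.67 2.3 [ 72.5 -42.1]
2 [309 124 340 160] 0.67 2.2 [-1.6 -1. ]
3 [309 124 340 160] 0.67 5.6 [-71.1  38. ]
4 [309 124 340 160] 0.67 9.1 [-141.7   77.1]
spool [317.3, 257.5, 24.4, 33.4] [ 0.59632226 -0.1809524   0.026     ]
43.8333
```

View pics/a2.png

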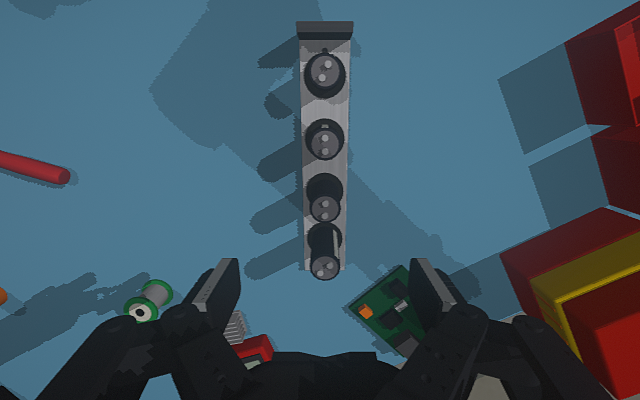

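View pics/s2.png

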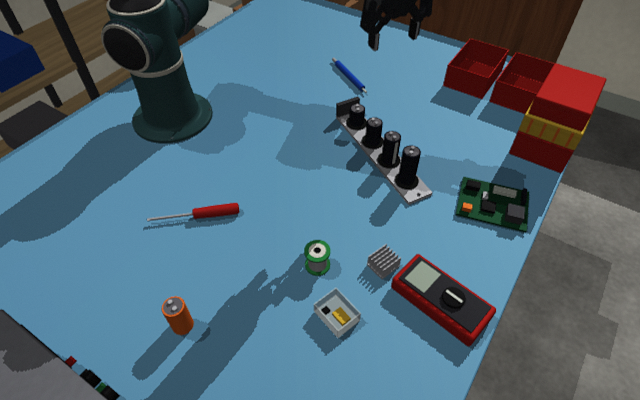

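All four stand upright in rising order from the stop, from (357,117) to (410,166) in the scene picture. The reel is still at (317,257) and the gripper is clear, so I'm handing in.

```bash
python3 -c "
from rig import robot
robot.close_job()"
```

```text
the job is handed in; nothing more can be done
```

All four capacitors are standing upright on the rail pads in height order, with the shortest next to the stop and the tallest farthest away. I handed the job in at about 44 s of the 120 s allowed.

- **Centring:** the last wrist picture puts cap1, cap2 and cap3 within 2 mm of their pad centres. cap4 reads about 3 mm off along the rail. That is within camera accuracy plus grip play, so I left it.
- **Placing:** every can stayed in the grip when lifted, and each touched down about 0.6 mm from the expected pad height.
- **Solder reel and orange look-alike:** neither was touched, and both appear at the same place in the scene picture as at the start. The reel's computed position came out about 8 mm different in y from the first reading. The reel looks unmoved in the picture, so I put that down to variation in the network's outline.
- **Detection noise:** the network gave two spurious cap detections in the check after cap1 was placed. I rejected them because they did not fit a can of that size.

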